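# Bring the tap key to the front of the under-sink turntable

## Robot

A 6-joint arm with a two-finger parallel gripper is mounted at the origin on the work surface. World frame = base frame: x ahead of the robot, y to its left, z up, the work surface at z = 0. Lengths are in m, angles in rad, forces in N, time in s.
With the tool pointing down it reaches from about 0.35 to 0.875 m from the base axis. Payload 15.5 kg.
Tool frame: the origin (TCP) lies at the very end of the fingers, on their centre line; the grasp point (between the pads) lies 19 mm behind it; z points along the fingers, y is the line along which they close (so a half turn about z gives the same grasp; the last joint's range is limited). The gripper opens to 85 mm and grips with 20 to 120 N. Pads are 22 mm wide; open, the fingers measure 114 mm over their backs; the gripper's body (76 mm by 85 mm) begins 54 mm behind the grasp point. The pads swing forward as they close: fully open they stand 13 mm farther back than shut.
Start: joints at [-1.383, 0.494, 1.345, -0, 1.302, -0.096], TCP at [0.174, -0.6, 0.231] pointing down, gripper open.
Joint ranges: [-2.91, 2.91], [-0.82, 2.16], [0.22, 2.67], [-1.22, 4.37], [0.12, 2.79], [-3.08, 3.08]. Speed limits (rad/s): [1.89, 1.89, 2.57, 3.01, 3.01, 3.01].

## Interface

Orientations are given as a rotation vector (axis times angle).
In Python, from workcell import manip, snapshot, camera_params, spot_in, masks_of, place_of gives the robot as it stands.
- The arm moves only by the tool drive_tool, never from a script. Its argument "commands" is a list of rows, each an object of numbers: "x", "y", "z": the shift along the tool's x, y, z in cm; "turn": the turn about the tool's z in degrees; "claw": the closure in counts, from 0 (fully open) to 255 (shut). In form: [{"x": .., "y": .., "z": .., "turn": .., "claw": ..}, ...]. A call has 1 to 5 rows; each row is the pose to reach, as a shift and turn from the pose commanded when the call began, along the tool's axes at that moment; what a row does not reach only later rows make up. A row lasts 1/12 s, in which the tool goes at most 41.7 mm and 7.16 degrees, less where a joint would pass 70% of its speed; a pose out of reach is approached as far as the arm can. A call with a gripper value outside its range is refused whole. The fingers move at their own pace and stop on an object; "squeeze" is the grip in N (left out, the last holds). Time passes only in rows, so rows that repeat a pose let the fingers close. It gives the time, the measured TCP pose, the force, the opening and the grip force at its end, in the units of the state.
- manip.state(): the state, without advancing time (a new reading comes with each control period).
- snapshot(name): name is "side" or "top" or "wrist"; returns the picture (480x640x3 uint8, blue, green, red); there is no depth.
- camera_params(name): a dict with "K" (3x3 intrinsics, pixels), "rvec" (rotation vector, rad) and "tvec" (3), from world to camera coordinates, as OpenCV has them. Camera axes: x right, y down, z forward; pixel columns grow to the right and rows downward; lengths in m; the calibration is good to about 2 mm. A picture is of the moment at which its call begins: read the wrist's pose just before it. camera_params takes no time and is no camera call; for the wrist camera it gives the pose at the moment of the call.
- manip.sign_off(): hands the job in; it is judged then, once.
Trained networks look in the newest picture that a camera, given by its name, has taken for a name from the list of things; names that differ only in an ending like _2 or _b are one class to them, and where a whole thing is asked for, a point or a joint stands for the part that bears it (a point fixed in the world has none). Each returns a list of dicts, best first, with "score" (0 to 1); they miss things now and then, are a little off and sometimes report something else, mostly with a low value. They report only what shows in the picture. A call takes as long as a camera call. They do not tell look-alikes from the thing itself.
- spot_in(target, camera): "rect" ([left, top, right, bottom] in pixels, round what is visible of it).
- masks_of(target, camera): "pixels" (480x640 bool, what is visible of it) and "rect" ([left, top, right, bottom] in pixels, round what is visible of it).
- place_of(target, camera): "pixel" ([column, row] in pixels: a listed point, or the origin of a listed thing).
The state is a dict: "clock": time; "joint_positions": joint angles; "qd": joint speeds; "joint_torque": joint torques, N m; "eef_pos": TCP position; "tcp_rot": TCP orientation; "wrist_force": force on the tool from outside, world axes, zero at the start; "ft_torque": the same for the moment, N m; "gripper_width": finger opening in m; "grip_force": force on a finger pad.
Only numpy, scipy, OpenCV 4.12 (cv2) and the standard library are available. Lean on these libraries where they do the work, as an engineer would, in place of code of your own. Each camera call takes 0.05 s, during which the arm holds its last target. There are 200 camera calls.

## Task

Push the round turntable organiser in the sink cabinet round by its rim or the tabs on its rim, using the fingers, until the cup with the T-handled steel tap key stands at the front, in line with the wedge pointer of the fixed base; then take the hand away. Do not touch, lift or tip the three things standing in its cups, and leave the bucket, the scrub brush and the clear latch box where they are.

Things in the scene. Friction and masses are not known exactly. Their poses are not given: they have to be found in the camera images.
- organiser_base: Fixed black base disc under the tray, with a flat wedge pointer (9 mm high) on the work surface. Origin on the turning axis at work-surface height (z = 0). The pointer lies along the base's own -x axis, tip 155 mm from the axis, so it shows 40 mm beyond the tray's edge. The front is where it points, roughly towards the robot.
- tray: Round white tray, 230 mm across, floor 20 mm and rim top 30 mm above the work surface. Turns endlessly either way about the vertical axis through its origin (on that axis, z = 0); a slow push of 1 to 4 N at the rim turns it; it stops at once when no longer pushed. Six upright white tabs stand on the rim, every 60 degrees, one on the tray's own x axis.
- tab (a point): Top centre of the rim tab on the tray's x axis, 112.5 mm from the turning axis, 70 mm above the work surface. All six tabs are alike: radial fins 8 mm thick, from 98 to 127 mm from the turning axis, from 22 to 70 mm above the work surface.
- hub (a point): Top centre of the tray's round hub (24 mm across, 42 mm above the work surface), on the turning axis. Round it stand three white cups, 42 mm outside, 36 mm inside, tops 40 mm above the work surface, centres 55 mm from the axis, at 60, 180 and 300 degrees from the tray's x axis.
- tap_key: Steel tap key standing loose in one of the three cups (any one): round socket foot 33 mm across and 30 mm high, thin shank, and a T-bar 54 mm long across its top, 77 mm tall in all; its top is 97 mm above the work surface. Origin at the centre of its underside, z axis up. This must come to the front.
- aerator: Chrome tap aerator, a short metal cylinder 33 mm across and 34 mm high with a dark mesh on top, standing loose in another cup. Origin at the centre of its underside. Not to be touched.
- bottle: Small white bottle with a black cap and paper label, 33 mm across and 75 mm high, standing loose in the third cup (top 95 mm above the work surface). Origin at the centre of its underside. Not to be touched.
- bucket: Open teal plastic bucket with a wire handle, 170 mm across the rim, 150 mm high, standing loose to the left (+y). Origin at the centre of its underside. A bystander.
- brush: Wooden-backed scrub brush, 60 x 130 x 40 mm, lying bristles down to the right (-y). Origin at the centre of its underside. A bystander.
- latch_box: Clear acrylic box with a lid and steel latch, 94 x 134 x 67 mm, standing to the right (-y). Origin at the centre of its underside. A bystander.
Things that resemble listed ones, but are neither listed nor needed, are in the scene too. There is more than one size of the organiser_base; the job needs the larger.

How it is judged:
On the way:
1. the fingers push the turntable (contact force between the fingers and tray above 0.3 N), for 0.02 s.
At the end, for the whole second after the job is handed in: The tap key is at least 40 mm out from the axis on the pointer's side and within 10 mm sideways of its centre line; tray at rest; tap key, aerator and bottle upright on the tray floor in their cups; bucket, brush and clear box within 30 mm of their starts (x of tap_key in the frame of organiser_base below -0.04 m and y of tap_key in the frame of organiser_base between -0.01 and 0.01 m and angular speed of tray below 0.05 rad/s and angle between each of tap_key, aerator, bottle's own z axis and vertical below 0.2 rad and height (world z) of tap_key between 0.012 and 0.03 m and height (world z) of aerator between 0.012 and 0.03 m and height (world z) of bottle between 0.012 and 0.03 m and distance of each of bucket, brush, latch_box from where it was at the start of the episode below 0.03 m); the robot touches nothing.
It fails at once if the robot touches the tap key, the aerator or the bottle (contact force between any of the fingers, the arm and tap_key above 0.5 N or contact force between any of the fingers, the arm and aerator above 0.5 N or contact force between any of the fingers, the arm and bottle above 0.5 N).
It fails at once if the tap key, the aerator or the bottle is lifted or tipped (height (world z) of any of tap_key, aerator, bottle above 0.04 m or angle between any of tap_key, aerator, bottle's own z axis and vertical above 0.5 rad).
It fails at once if the bucket, the brush or the clear box is moved more than 30 mm (distance of any of bucket, brush, latch_box from where it was at the start of the episode above 0.03 m).
It also fails if it takes over 64 s, if anything falls off the work surface, if the arm or the gripper's body presses on something with over 40 N, if the wrist force passes 120 N, or if a joint passes its speed limit or range.

## Working session

There is one attempt and no reset: what is moved stays moved. The work goes in short steps, Python scripts to look and compute and a tool call to move; the robot and the scene stay as the last step left them, time stands still between calls to the robot, and variables do not carry over. Pictures are saved under pics/ and viewed, at most 10 in all, crops included, and the job is handed in when it is done.

Besides the shell and the picture viewer there is one more tool, called after ">>>" as a command line: name --argument value ..., lists and objects as JSON in quotes. drive_tool: Moves the arm, as the interface text tells. Its arguments: {"type":"object","properties":{"commands":{"type":"array","items":{"type":"object","properties":{"x":{"type":"number"},"y":{"type":"number"},"z":{"type":"number"},"turn":{"type":"number"},"claw":{"type":"number"}}}},"squeeze":{"type":"number"}},"required":["commands"]}

```bash
mkdir -p pics; cat > h.py <<'E'
import numpy as np, cv2
from workcell import manip, snapshot, camera_params, spot_in, masks_of, place_of
def ray(cam,px):
    p=camera_params(cam);K=np.array(p["K"]);R=cv2.Rodrigues(np.array(p["rvec"],float))[0];t=np.array(p["tvec"],float).ravel()
    d=R.T@np.linalg.inv(K)@np.array([px[0],px[1],1.]);return -R.T@t,d
def atz(cam,px,z):
    c,d=ray(cam,px);return c+d*(z-c[2])/d[2]
def tri(a,pa,b,pb):
    c1,d1=ray(a,pa);c2,d2=ray(b,pb);s=np.linalg.lstsq(np.c_[d1,-d2],c2-c1,rcond=None)[0]
    p,q=c1+s[0]*d1,c2+s[1]*d2;return (p+q)/2,np.linalg.norm(p-q)
def proj(cam,P):
    p=camera_params(cam);return cv2.projectPoints(np.array(P,float).reshape(-1,3),np.array(p["rvec"],float),np.array(p["tvec"],float),np.array(p["K"],float),None)[0].reshape(-1,2)
E
python3 - <<'E'
from h import *
np.set_printoptions(precision=3,suppress=True)
H=dict(organiser_base=0,hub=.042,tab=.07,tap_key=.02,aerator=.02,bottle=.02,bucket=0,brush=0,latch_box=0)
for c in("top","side"):
    cv2.imwrite(f"pics/{c}0.png",snapshot(c))
    for n,z in H.items():
        for r in place_of(n,c)[:3]: print(c,n,round(r["score"],2),np.round(r["pixel"]),atz(c,r["pixel"],z))
print(manip.state())
E
```

```text
top organiser_base 0.97 [220. 330.] [0.361 0.262 0.   ]
top hub 0.8 [324. 215.] [0.614 0.029 0.042]
top tab 0.76 [288. 179.] [0.687 0.108 0.07 ]
top tap_key 0.59 [328. 195.] [0.662 0.021 0.02 ]
top aerator 0.64 [324. 221.] [0.603 0.029 0.02 ]
top aerator 0.52 [342. 235.] [ 0.571 -0.009  0.02 ]
top bottle 0.57 [297. 226.] [0.592 0.091 0.02 ]
top bucket 0.69 [145. 205.] [0.646 0.44  0.   ]
top brush 0.87 [525. 289.] [ 0.45  -0.418  0.   ]
top latch_box 0.88 [501. 190.] [ 0.677 -0.374  0.   ]
side organiser_base 0.67 [364. 361.] [0.365 0.272 0.   ]
side hub 0.84 [275. 242.] [0.611 0.033 0.042]
side tab 0.75 [232. 254.] [0.688 0.11  0.07 ]
side tap_key 0.49 [259. 241.] [0.656 0.018 0.02 ]
side aerator 0.55 [285. 147.] [ 0.678 -0.344  0.02 ]
side aerator 0.54 [298. 242.] [0.563 0.002 0.02 ]
side bottle 0.83 [274. 264.] [0.602 0.08  0.02 ]
side bucket 0.57 [207. 416.] [0.639 0.447 0.   ]
side brush 0.78 [368. 146.] [ 0.449 -0.425  0.   ]
side latch_box 0.89 [287. 147.] [ 0.679 -0.368  0.   ]
side latch_box 0.47 [259. 239.] [ 0.663 -0.004  0.   ]
{'clock': 1.0, 'joint_positions': array([-1.384,  0.494,  1.346, -0.   ,  1.303, -0.096]), 'qd': array([ 0.002,  0.001,  0.   ,  0.001,  0.001, -0.002]), 'joint_torque': array([ -0.   , -88.203, -38.427,  -0.   ,   0.   ,   0.   ]), 'eef_pos': array([ 0.174, -0.6  ,  0.231]), 'tcp_rot': array([-3.11 , -0.443,  0.   ]), 'wrist_force': array([-1.112, -0.066,  0.094]), 'ft_torque': array([-0.015,  0.008,  0.014]), 'grip_force': 0.0, 'gripper_width': 0.08556290903306955}
```

View pics/top0.png

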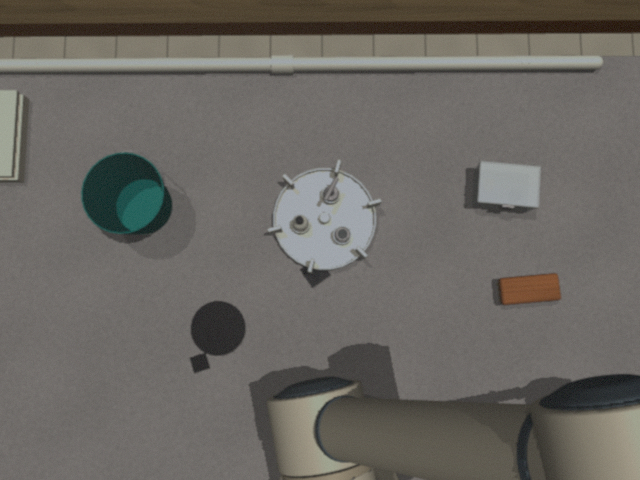

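View pics/side0.png

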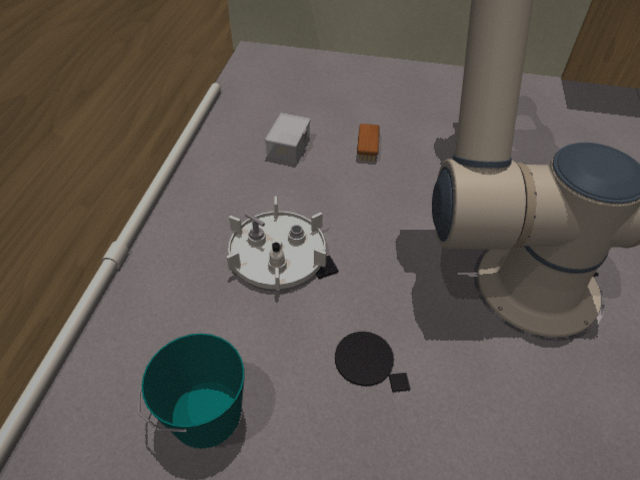

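The top view shows the tray at about (324,218), its pointer at (316,275), and the tap key on the far side at (331,195). The small disc at (218,328) is a decoy. The side view agrees. Next I'll measure the angles.

```bash
python3 - <<'E'
from h import *
np.set_printoptions(precision=3,suppress=True)
im=cv2.imread("pics/top0.png")
print("hub",tri("top",place_of("hub","top")[0]["pixel"],"side",place_of("hub","side")[0]["pixel"]))
g=im.max(2)
m=(g<45).astype(np.uint8);m[:255]=0;m[300:]=0;m[:,:285]=0;m[:,350:]=0
c=cv2.findContours(m,0,1)[0];c=max(c,key=cv2.contourArea)[:,0]
hub=tri("top",place_of("hub","top")[0]["pixel"],"side",place_of("hub","side")[0]["pixel"])[0]
P=np.array([atz("top",p,.009) for p in c]);d=P[:,:2]-hub[:2]
r=np.hypot(*d.T);a=np.degrees(np.arctan2(d[:,1],d[:,0]))%360
for i in np.argsort(-r)[:8]: print(c[i],r[i],a[i])
for z in ("top","side"):
  for n in("tap_key","tab"):
    for k in masks_of(n,z)[:7]: print(z,n,k["score"],np.round(k["rect"]),k["pixels"].sum())
o=cv2.resize(im[145:300,250:405],(600,600),interpolation=cv2.INTER_CUBIC);cv2.imwrite("pics/z0.png",o)
E
```

```text
hub (array([0.614, 0.029, 0.037]), np.float64(0.0017130984994339865))
[304 273] 0.13441954182298022 159.85601434766713
[305 273] 0.13367230596141988 160.7561642278151
[306 273] 0.13295844764544493 161.66618305111342
[307 273] 0.13227850430248306 162.58576747159267
[305 272] 0.13156162296642293 160.43390531941728
[303 271] 0.13103198440291672 158.26053026030502
[306 272] 0.13083598241950609 161.35707297497788
[305 271] 0.12945434791398003 160.10100557672513
top tap_key 0.56 [326. 178. 342. 203.] 200
top tab 0.83 [267. 163. 380. 275.] 7866
side tap_key 0.49 [248. 216. 262. 242.] 281
side tab 0.97 [227. 197. 324. 291.] 5658
```

View pics/z0.png

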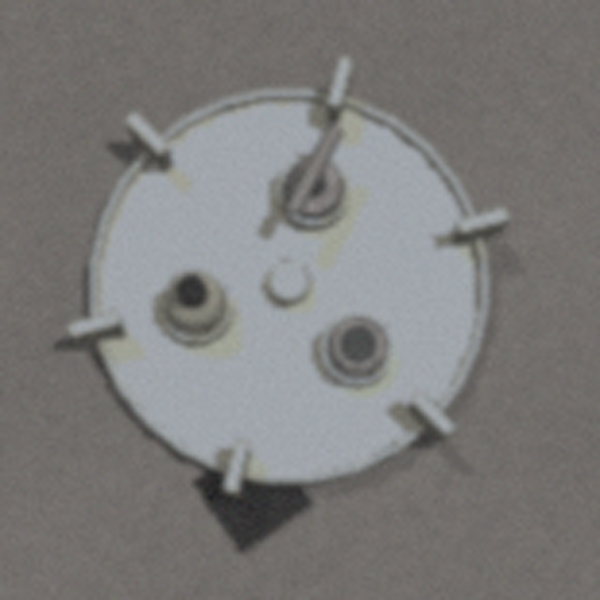

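The zoom shows the pointer tip at (243,550), which is full-image (312.8,287). The tabs are at zoom (341,75), (483,222), (432,415), (237,470), (95,328) and (148,133). The key is by the far tab.

```bash
python3 - <<'E'
from h import *
np.set_printoptions(precision=3,suppress=True)
f=lambda u,v:(250+(u+.5)*155/600-.5,145+(v+.5)*155/600-.5)
T=np.array([atz("top",f(*p),.07) for p in[(341,72),(485,220),(434,417),(236,470),(95,327),(147,133)]])
c=T.mean(0);print("centre",c)
d=T-c;print(np.hypot(d[:,0],d[:,1]),np.degrees(np.arctan2(d[:,1],d[:,0]))%360);print(T)
p=atz("top",f(243,550),.009);d=p-c;print("ptr",p,np.hypot(*d[:2]),np.degrees(np.arctan2(d[1],d[0]))%360)
k=place_of("tap_key","top")[0]["pixel"];print("key",atz("top",k,.02)-c)
E
```

```text
centre [0.608 0.029 0.07 ]
[0.118 0.113 0.114 0.115 0.113 0.113] [345.606 284.909 224.286 164.876 105.792  45.134]
[[ 0.723 -0.     0.07 ]
 [ 0.637 -0.08   0.07 ]
 [ 0.527 -0.05   0.07 ]
 [ 0.498  0.059  0.07 ]
 [ 0.578  0.137  0.07 ]
 [ 0.688  0.109  0.07 ]]
ptr [0.457 0.056 0.009] 0.15383894569062076 169.7718001034727
key [ 0.054 -0.009 -0.05 ]
```

>>> drive_tool --commands '[{"x": 16, "y": -9.4, "z": 0, "turn": 16.2, "claw": 255}, {"x": 16, "y": -9.4, "z": 0, "turn": 16.2, "claw": 255}, {"x": 16, "y": -9.4, "z": 0, "turn": 16.2, "claw": 255}, {"x": 16, "y": -9.4, "z": 0, "turn": 16.2, "claw": 255}, {"x": 16, "y": -9.4, "z": 0, "turn": 16.2, "claw": 255}]'

```text
clock: 1.87
eef_pos: [0.3039, -0.4621, 0.2314]
tcp_rot: [-3.141, -0.001, -0.001]
wrist_force: [0.4, -1.0, -0.0]
gripper_width: 0.0255
grip_force: 0.0
```

>>> drive_tool --commands '[{"x": 19, "y": -20, "z": 0, "turn": 0, "claw": 255}, {"x": 19, "y": -20, "z": 0, "turn": 0, "claw": 255}, {"x": 19, "y": -20, "z": 0, "turn": 0, "claw": 255}, {"x": 19, "y": -20, "z": 0, "turn": 0, "claw": 255}, {"x": 19, "y": -20, "z": 0, "turn": 0, "claw": 255}]'

```text
clock: 2.28
eef_pos: [0.4464, -0.3126, 0.2315]
tcp_rot: [3.141, -0.0, 0.001]
wrist_force: [0.7, -1.1, 0.1]
gripper_width: -0.0002
grip_force: 0.0
```

>>> drive_tool --commands '[{"x": 16, "y": -17, "z": 0, "turn": 0, "claw": 255}, {"x": 16, "y": -17, "z": 0, "turn": 0, "claw": 255}, {"x": 16, "y": -17, "z": 0, "turn": 0, "claw": 255}, {"x": 16, "y": -17, "z": 0, "turn": 0, "claw": 255}, {"x": 16, "y": -17, "z": 0, "turn": 0, "claw": 255}]'

```text
clock: 2.7
eef_pos: [0.5893, -0.1606, 0.2314]
tcp_rot: [3.141, 0.0, 0.0]
wrist_force: [0.4, -2.4, 0.3]
gripper_width: -0.0
grip_force: 0.0
```

>>> drive_tool --commands '[{"x": 10, "y": -10.5, "z": 0, "turn": 0, "claw": 255}, {"x": 10, "y": -10.5, "z": 0, "turn": 0, "claw": 255}, {"x": 10, "y": -10.5, "z": 0, "turn": 0, "claw": 255}, {"x": 10, "y": -10.5, "z": 0, "turn": 0, "claw": 255}, {"x": 10, "y": -10.5, "z": 0, "turn": 0, "claw": 255}]'

```text
clock: 3.12
eef_pos: [0.6905, -0.0536, 0.2307]
tcp_rot: [-3.141, -0.006, -0.001]
wrist_force: [-1.0, 0.1, -0.4]
gripper_width: -0.0002
grip_force: 0.0
```

```bash
python3 - <<'E'
from h import *
print(manip.state()["eef_pos"])
cv2.imwrite("pics/w1.png",snapshot("wrist"))
E
```

```text
[ 0.69051902 -0.0536449   0.23072285]
```

View pics/w1.png

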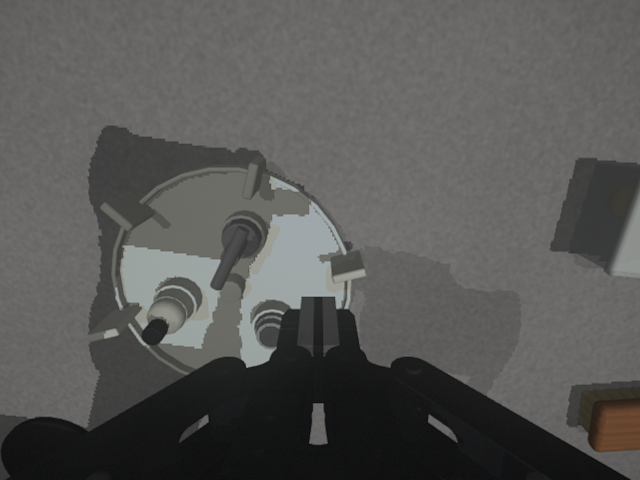

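The wrist view has the far tab's top near (254,170), the right tab near (348,265), and the fingers clear between them once lowered. I'll check this by projecting the model.

```bash
python3 - <<'E'
from h import *
c=np.array([.608,.029])
for a in(345,285,45,105):
    t=np.radians(a);print(a,proj("wrist",[[*(c+.1125*np.array([np.cos(t),np.sin(t)])),z] for z in(.07,.03)]).round().tolist())
print("hub",proj("wrist",[*c,.042]),[r["pixel"] for r in place_of("hub","wrist")])
print("tcp",proj("wrist",[.6905,-.0536,.231]), "target low",proj("wrist",[.6905,-.0536,.048]))
for r in place_of("hub","wrist")[:1]:
    print(tri("wrist",r["pixel"],"top",place_of("hub","top")[0]["pixel"] if (snapshot("top") is not None and place_of("hub","top")) else (324,215)))
E
```

```text
345 [[247.0, 181.0], [255.0, 173.0]]
285 [[347.0, 276.0], [344.0, 259.0]]
45 [[113.0, 217.0], [135.0, 205.0]]
105 [[100.0, 335.0], [121.0, 313.0]]
hub [[227.04405966 292.1697336 ]] [[227.1, 292.1]]
tcp [[310.7269581  311.02833374]] target low [[314.304482   206.50710306]]
(array([0.60231698, 0.03089438, 0.0321114 ]), np.float64(0.004116907188487798))
```

>>> drive_tool --commands '[{"x": 0, "y": 0, "z": 4}, {"x": 0, "y": 0, "z": 8}, {"x": 0, "y": 0, "z": 12}, {"x": 0, "y": 0, "z": 15}, {"x": 0, "y": 0, "z": 18.2}]'

```text
invalid input
```

```bash
python3 - <<'E'
import numpy as np
from workcell import manip
print(manip.state()["eef_pos"],manip.state()["wrist_force"])
p=np.array([.6905,-.0536])
# arc r=.118 from 315 to 119 deg, groups of 5 rows, 7 deg each, in tool cm (y flipped), relative to group start
A=np.arange(315,118,-7.)
P=np.array([.608,.029])+.118*np.c_[np.cos(np.radians(A)),np.sin(np.radians(A))]
for i in range(0,len(A)-1,5):
    b=P[i]; print(A[i],b.round(3),[[round(float(v),1) for v in ((q-b)*[100,-100])] for q in P[i+1:i+6]])
E
```

```text
[ 0.68751343 -0.05846362  0.23147145] [ 0.23734195 -0.02409056  1.2986397 ]
315.0 [ 0.691 -0.054] [[-1.1, 1.0], [-2.3, 1.8], [-3.5, 2.4], [-4.9, 2.9], [-6.3, 3.3]]
280.0 [ 0.628 -0.087] [[-1.4, 0.2], [-2.9, 0.2], [-4.3, -0.0], [-5.7, -0.4], [-7.0, -0.9]]
245.0 [ 0.558 -0.078] [[-1.3, -0.7], [-2.4, -1.5], [-3.5, -2.5], [-4.4, -3.6], [-5.2, -4.8]]
210.0 [ 0.506 -0.03 ] [[-0.6, -1.3], [-1.1, -2.6], [-1.4, -4.1], [-1.6, -5.5], [-1.5, -6.9]]
175.0 [0.49  0.039] [[0.2, -1.4], [0.6, -2.8], [1.1, -4.1], [1.9, -5.4], [2.7, -6.6]]
140.0 [0.518 0.105] [[1.0, -1.0], [2.1, -2.0], [3.3, -2.7]]
```

>>> drive_tool --commands '[{"x": 0.2, "y": -0.3, "z": 4, "turn": 0, "claw": 255}, {"x": 0.2, "y": -0.3, "z": 8, "turn": 0, "claw": 255}, {"x": 0.2, "y": -0.3, "z": 12, "turn": 0, "claw": 255}, {"x": 0.2, "y": -0.3, "z": 15, "turn": 0, "claw": 255}, {"x": 0.2, "y": -0.3, "z": 18.3, "turn": 0, "claw": 255}]'

```text
clock: 3.83
eef_pos: [0.6895, -0.0554, 0.0472]
tcp_rot: [3.142, -0.002, 0.0]
wrist_force: [0.2, -0.4, -0.0]
gripper_width: 0.0001
grip_force: 0.0
```

>>> drive_tool --commands '[{"x": -1.1, "y": 1.0, "z": 0, "turn": 0, "claw": 255}, {"x": -1.7, "y": 1.4, "z": 0, "turn": 0, "claw": 255}, {"x": -2.3, "y": 1.8, "z": 0, "turn": 0, "claw": 255}, {"x": -2.9, "y": 2.1, "z": 0, "turn": 0, "claw": 255}, {"x": -3.5, "y": 2.4, "z": 0, "turn": 0, "claw": 255}]'

```text
clock: 4.25
eef_pos: [0.6553, -0.0792, 0.0497]
tcp_rot: [3.141, -0.001, 0.004]
wrist_force: [-0.4, -0.0, -0.1]
gripper_width: 0.0002
grip_force: 0.0
```

>>> drive_tool --commands '[{"x": -0.7, "y": 0.3, "z": 0, "turn": 0, "claw": 255}, {"x": -1.4, "y": 0.5, "z": 0, "turn": 0, "claw": 255}, {"x": -2.1, "y": 0.7, "z": 0, "turn": 0, "claw": 255}, {"x": -2.8, "y": 0.9, "z": 0, "turn": 0, "claw": 255}, {"x": -3.5, "y": 1.0, "z": 0, "turn": 0, "claw": 255}]'

```text
clock: 4.67
eef_pos: [0.6195, -0.0887, 0.0485]
tcp_rot: [3.142, -0.0, 0.001]
wrist_force: [2.6, 2.0, 0.4]
gripper_width: 0.0
grip_force: 1.2
```

>>> drive_tool --commands '[{"x": -1.1, "y": 0, "z": 0, "turn": 0, "claw": 255}, {"x": -2.4, "y": 0, "z": 0, "turn": 0, "claw": 255}, {"x": -3.6, "y": -0.2, "z": 0, "turn": 0, "claw": 255}, {"x": -5.0, "y": -0.6, "z": 0, "turn": 0, "claw": 255}, {"x": -6.1, "y": -1.1, "z": 0, "turn": 0, "claw": 255}]'

```text
clock: 5.08
eef_pos: [0.5583, -0.0776, 0.0484]
tcp_rot: [3.141, -0.0, 0.001]
wrist_force: [3.9, -1.4, -0.1]
gripper_width: 0.0002
grip_force: 1.6
```

>>> drive_tool --commands '[{"x": -1.3, "y": -0.7, "z": 0, "turn": 0, "claw": 255}, {"x": -2.4, "y": -1.5, "z": 0, "turn": 0, "claw": 255}, {"x": -3.5, "y": -2.5, "z": 0, "turn": 0, "claw": 255}, {"x": -4.4, "y": -3.6, "z": 0, "turn": 0, "claw": 255}, {"x": -5.2, "y": -4.8, "z": 0, "turn": 0, "claw": 255}]'

```text
clock: 5.5
eef_pos: [0.5065, -0.0292, 0.0484]
tcp_rot: [3.141, -0.001, 0.001]
wrist_force: [3.2, -2.7, 0.2]
gripper_width: 0.0001
grip_force: 1.7
```

```bash
python3 - <<'E'
from h import *
s=manip.state();d=s["eef_pos"][:2]-[.608,.029];print(s["eef_pos"],np.hypot(*d),np.degrees(np.arctan2(d[1],d[0]))%360)
im=snapshot("top");cv2.imwrite("pics/z2.png",cv2.resize(im[130:320,230:420],(600,600),interpolation=cv2.INTER_CUBIC))
E
```

```text
[ 0.50653512 -0.02915404  0.04844812] 0.11694876299880165 209.8189426626134
```

View pics/z2.png

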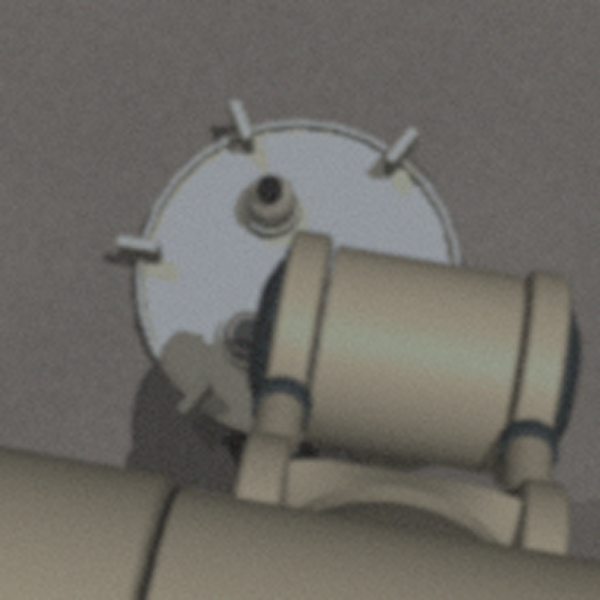

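The top crop shows the tray turned with the bottle at the far side (270,200), the far tabs at (240,118) and (403,147), and the hand still pushing. I'll carry on.

>>> drive_tool --commands '[{"x": -0.6, "y": -1.3, "z": 0, "turn": 0, "claw": 255}, {"x": -1.1, "y": -2.6, "z": 0, "turn": 0, "claw": 255}, {"x": -1.4, "y": -4.1, "z": 0, "turn": 0, "claw": 255}, {"x": -1.6, "y": -5.5, "z": 0, "turn": 0, "claw": 255}, {"x": -1.5, "y": -6.9, "z": 0, "turn": 0, "claw": 255}]'

```text
clock: 5.97
eef_pos: [0.4913, 0.0406, 0.0482]
tcp_rot: [3.141, 0.001, -0.001]
wrist_force: [2.2, -4.9, -0.2]
gripper_width: -0.0001
grip_force: 1.8
```

>>> drive_tool --commands '[{"x": 0.2, "y": -1.4, "z": 0, "turn": 0, "claw": 255}, {"x": 0.6, "y": -2.8, "z": 0, "turn": 0, "claw": 255}, {"x": 1.1, "y": -4.1, "z": 0, "turn": 0, "claw": 255}, {"x": 1.9, "y": -5.4, "z": 0, "turn": 0, "claw": 255}, {"x": 2.7, "y": -6.6, "z": 0, "turn": 0, "claw": 255}]'

```text
clock: 6.38
eef_pos: [0.5188, 0.1067, 0.0481]
tcp_rot: [3.141, 0.001, -0.002]
wrist_force: [-0.6, -3.2, 0.1]
gripper_width: -0.0001
grip_force: 1.5
```

>>> drive_tool --commands '[{"x": 0.5, "y": -0.5, "z": 0, "turn": 0, "claw": 255}, {"x": 1.0, "y": -1.0, "z": 0, "turn": 0, "claw": 255}, {"x": 1.5, "y": -1.5, "z": 0, "turn": 0, "claw": 255}, {"x": 2.1, "y": -2.0, "z": 0, "turn": 0, "claw": 255}, {"x": 2.1, "y": -2.0, "z": 0, "turn": 0, "claw": 255}]'

```text
clock: 6.8
eef_pos: [0.5414, 0.1261, 0.0483]
tcp_rot: [-3.141, 0.0, -0.002]
wrist_force: [0.0, 0.3, 0.4]
gripper_width: 0.0003
grip_force: 0.0
```

```bash
python3 - <<'E'
from h import *
s=manip.state();d=s["eef_pos"][:2]-[.608,.029];print(s["eef_pos"],np.hypot(*d),np.degrees(np.arctan2(d[1],d[0]))%360)
im=snapshot("top");sd=snapshot("side")
cv2.imwrite("pics/z3.png",np.hstack([cv2.resize(im[130:320,230:420],(400,400),interpolation=cv2.INTER_CUBIC),cv2.resize(sd[150:340,190:380],(400,400),interpolation=cv2.INTER_CUBIC)]))
E
```

```text
[0.54139575 0.12613398 0.04833956] 0.11777578667628325 124.43822352185454
```

View pics/z3.png

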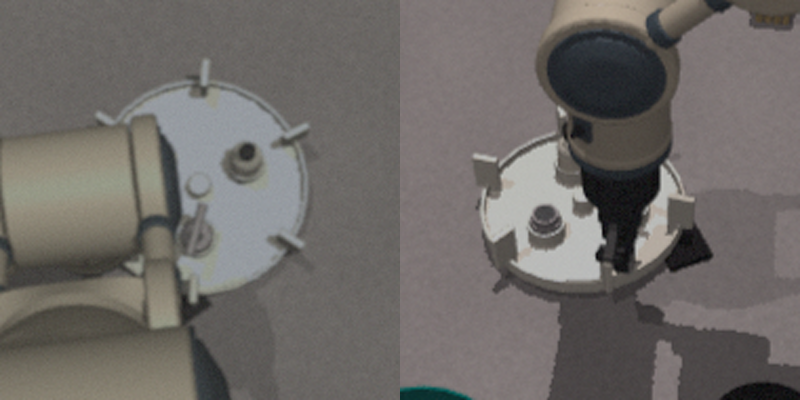

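The left half shows the key near the front at (198,235), with its tab at (193,290) and others at (205,70), (294,132) and (288,241). The side view shows the fingers against the pushed tab.

```bash
python3 - <<'E'
from h import *
c=np.array([.608,.029])
for p in[(205,72),(295,132),(288,241),(194,289)]:
    q=atz("top",(230+(p[0]+.5)*.475-.5,130+(p[1]+.5)*.475-.5),.07)[:2]-c
    print(np.hypot(*q),np.degrees(np.arctan2(q[1],q[0]))%60)
E
```

```text
0.11326362045392224 56.94006187634249
0.11015352730487203 56.622522303635186
0.11021647170095959 54.67055587691296
0.11265181992192738 56.98215911943893
```

>>> drive_tool --commands '[{"x": 0.3, "y": -0.2, "z": 0, "turn": 0, "claw": 255}, {"x": 0.6, "y": -0.4, "z": 0, "turn": 0, "claw": 255}, {"x": 0.9, "y": -0.55, "z": 0, "turn": 0, "claw": 255}, {"x": 1.1, "y": -0.65, "z": 0, "turn": 0, "claw": 255}, {"x": 1.1, "y": -0.65, "z": 0, "turn": 0, "claw": 255}]'

```text
clock: 7.32
eef_pos: [0.5517, 0.1322, 0.0483]
tcp_rot: [-3.141, -0.0, -0.001]
wrist_force: [0.8, -0.8, 0.8]
gripper_width: 0.0003
grip_force: 0.0
```

>>> drive_tool --commands '[{"x": -0.5, "y": 0.3, "z": 0, "turn": 0, "claw": 255}, {"x": -1, "y": 0.3, "z": -2, "turn": 0, "claw": 255}, {"x": -1, "y": 0.3, "z": -6, "turn": 0, "claw": 255}, {"x": -1, "y": 0.3, "z": -10, "turn": 0, "claw": 255}, {"x": -1, "y": 0.3, "z": -14, "turn": 0, "claw": 255}]'

```text
clock: 7.73
eef_pos: [0.54, 0.1287, 0.1897]
tcp_rot: [3.142, -0.0, -0.002]
wrist_force: [1.5, -0.4, 0.2]
gripper_width: -0.0003
grip_force: 0.0
```

>>> drive_tool --commands '[{"x": -4, "y": -4, "z": -3, "turn": 0, "claw": 255}, {"x": -6, "y": -8, "z": -4, "turn": 0, "claw": 255}, {"x": -8, "y": -12, "z": -4, "turn": 0, "claw": 255}, {"x": -10, "y": -15, "z": -4, "turn": 0, "claw": 255}, {"x": -10, "y": -18, "z": -4, "turn": 0, "claw": 255}]'

```text
clock: 8.15
eef_pos: [0.4401, 0.3015, 0.2288]
tcp_rot: [3.142, -0.001, -0.0]
wrist_force: [2.0, 0.7, -0.3]
gripper_width: -0.0001
grip_force: 0.0
```

```bash
python3 - <<'E'
from h import *
s=manip.state();print(s["eef_pos"],s["wrist_force"])
im=snapshot("top");cv2.imwrite("pics/z4.png",cv2.resize(im[145:300,250:405],(600,600),interpolation=cv2.INTER_CUBIC))
print([(r["score"],atz("top",r["pixel"],.02)-[.608,.029,0]) for r in place_of("tap_key","top")])
E
```

```text
[0.44012613 0.30145163 0.22882656] [ 2.04110534  0.68144414 -0.32706474]
[(0.68, array([-0.04921907,  0.00464118,  0.02      ])), (0.68, array([-0.06412009, -0.09104153,  0.02      ]))]
```

View pics/z4.png

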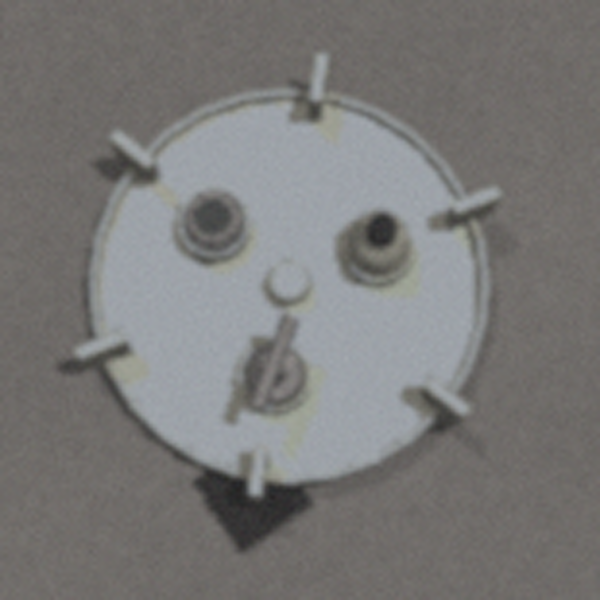

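The hand is clear of the tray. The key's tab is at (257,474), above the wedge, whose tip is at (243,550). I'll check the angle and the wedge's edges.

```bash
python3 - <<'E'
from h import *
c=np.array([.608,.029]);f=lambda u,v:(250+(u+.5)*155/600-.5,145+(v+.5)*155/600-.5)
T=np.array([atz("top",f(*p),.07)[:2] for p in[(320,75),(473,205),(440,400),(257,474),(98,349),(133,150)]])
d=T-T.mean(0);a=np.degrees(np.arctan2(d[:,1],d[:,0]))%360;print(T.mean(0),a,np.mean((a+20)%60)+160)
for p in[(195,485),(312,500),(243,550)]:
    q=atz("top",f(*p),.009)[:2]-c;print(np.hypot(*q),np.degrees(np.arctan2(q[1],q[0]))%360)
E
```

```text
[0.60698939 0.03070663] [350.50064349 290.50211022 230.07067951 171.46388629 111.64651626
  50.44890552] 170.77212354750557
0.12618612356789982 154.08575790746866
0.1229861899601887 185.77746555182435
0.15354182602999275 169.70443789452307
```

```bash
python3 -c "
from workcell import manip
print(manip.sign_off())"
```

```text
the job is handed in; nothing more can be done
None
```

The job is handed in: the tap-key cup stands at the front, measured within about 1° (1 mm) of the pointer line; the hand is clear, and I saw no contact with the cups' contents or the bystanders. No verdict came back.

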